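Sort shakers and label rolls into their counter pans

TASK

Tidy the front of the deli counter (whatever stands against the back wall or at the far ends stays): stand the spice jar and the metal shaker upright in the deep steel container, and lay both label rolls flat in the shallow steel tray, next to each other on its floor. Never tip the jar or the shaker over, and leave the kitchen timer and the sample pot where they are.

Things in the scene. Friction and masses are not known exactly. Their poses are not given: they have to be found in the camera images.
- spice_jar: Upright round spice jar, clear with a white label and dried herbs inside, white cap, 47 mm diameter, 98 mm tall, about 0.11 kg, straight sides (46 mm across at the cap). Origin: centre of its underside, z up. Loose.
- shaker: Upright bare-metal shaker, round, 50 mm diameter up to 70 mm height, above that a 47 mm cap with tiny holes, 95 mm tall in all, about 0.15 kg. Origin: centre of its underside, z up. Loose. Look-alikes (pans, jars, rolls) against the back wall and at the far ends of the counter belong to the room and are not meant.
- big_roll: Larger roll of blank labels, a white ring 61 mm in diameter, 40 mm tall, about 0.12 kg. Rests flat, axis upright. Origin: centre of its underside, z up. Loose.
- small_roll: Smaller roll of labels, a blue ring 53 mm in diameter, 40 mm tall, about 0.10 kg. Rests flat, axis upright. Origin: centre of its underside, z up. Loose.
- deep_pan: Deep rectangular steel container, fixed to the worktop, 122 x 182 mm over the rim, 65 mm tall, long side along its own y. Open on top; inside 90 mm (own x) by 154 mm (own y), floor 2 mm above the worktop. Origin: centre of its underside on the worktop, z up. Stands to the robot's left or right, long side roughly pointing away from the robot.
- shallow_tray: Shallow rectangular steel tray, fixed to the worktop, 149 x 201 mm over the rim, 40 mm tall, long side along its own y. Open on top; inside 104 mm (own x) by 164 mm (own y), floor 2 mm above the worktop. Origin: centre of its underside on the worktop, z up. Stands on the other side from the deep container, turned likewise.
- timer: Bystander, not to be moved: flat white kitchen timer with round corners, 70 x 70 mm, 20 mm tall. Origin: centre of its underside. Loose; it stands in front of the slicing machine. A large fixed slicing machine fills x 0.44 to 0.88, y -0.33 to 0.23, up to 0.36 m high; the worktop's front edge is at x = 0.36.
- sample_pot: Bystander, not to be moved: small round lidded yogurt-like sample pot, 72 mm diameter, 72 mm tall. Origin: centre of its underside. Loose; it stands to the left of the slicing machine.
There are look-alikes about, which are no part of the job. Leave any orange or red look-alike of the shaker alone.

How it is judged:
By the outcome, as a careful person would: the job done as asked, in the order asked, and still so for the second after the job is handed in, with the robot touching nothing.
It also fails if it takes over 128 s, if anything falls off the work surface, if the arm or the gripper's body presses on something with over 40 N, if the wrist force passes 120 N, or if a joint passes its speed limit or range.

ROBOT

A 6-joint arm with a two-finger parallel gripper is mounted at the origin on a cart in front of the work surface, level with it; the furniture and walls round the work are solid. World frame = base frame: x ahead of the robot, y to its left, z up, the work surface at z = 0. Lengths are in m, angles in rad, forces in N, time in s.
With the tool pointing down it reaches from about 0.25 to 0.725 m from the base axis. Payload 9.7 kg.
Tool frame: the origin (TCP) lies at the very end of the fingers, on their centre line; the grasp point (between the pads) lies env.grip_point_offset behind it (env.grip_point_offset is the distance from the TCP to the grasp point, in m); z points along the fingers, y is the line along which they close (so a half turn about z gives the same grasp; the last joint's range is limited). The gripper opens to 85 mm and grips with 20 to 120 N. Pads are 22 mm wide; open, the fingers measure 114 mm over their backs; the gripper's body (76 mm by 85 mm) begins 54 mm behind the grasp point. The pads swing forward as they close: fully open they stand 13 mm farther back than shut.
Start: joints at [1.25, 0.087, 0.176, 1.66, 0, 1.571], TCP at [0.173, 0.522, 0.231] pointing down, gripper open.
Joint ranges: [-3.13, 3.13], [-0.85, 1.81], [-1.15, 1.24], [-2.2, 2.28], [-1.44, 1.52], [-3.14, 3.14]. Speed limits (rad/s): [2.22, 2.22, 2.57, 3.14, 3.14, 3.14].

INTERFACE

Orientations are given as a rotation vector (axis times angle).
In Python, from rig import env, imaging gives the robot as it stands. The module is installed in compiled form; this text tells all that it offers.
- The arm moves only by the shell command python3 -m inch 'ROWS' [FORCE]. ROWS is JSON, a list of rows, each an object with "rot": the turn, a rotation vector about the tool's x, y, z in rad, a list of three; "slide": the shift along the tool's x, y, z in mm, a list of three; "jaw": the finger opening in mm, from 0 to 85.4. A call has 1 to 10 rows; each row shifts and turns the commanded pose from where the row before left it, along the tool's axes as they then stand; what a row does not reach is not made up. A row lasts 1/12 s, in which the tool goes at most 41.7 mm and 7.16 degrees, less where a joint would pass 70% of its speed; a pose out of reach is approached as far as the arm can. A call is refused whole if a number of a shift passes 41.7 or a number of a turn 0.125, either way. A call with a gripper value outside its range is refused whole. The fingers move at their own pace and stop on an object; FORCE is the grip in N (left out, the last holds). Time passes only in rows, so rows that do not move let the fingers close. It gives the time, the measured TCP pose, the force, the opening and the grip force at its end, in the units of the state.
- env.sense(): the state, without advancing time (a new reading comes with each control period).
- imaging.grab_frame(name): name is "scene" or "top" or "wrist"; returns the picture (384x512x3 uint8, red, green, blue); there is no depth.
- imaging.calibration(name): a dict with "fov_y" (degrees; the focal length in pixels is half the picture's height over the tangent of half this angle, whatever the lens; pixels are square), "cx", "cy" (the principal point, pixels), "distortion" ([k1, k2, p1, p2, k3] as OpenCV has them; the pictures are not rectified), "rvec" (rotation vector, rad) and "tvec" (3), from world to camera coordinates, as OpenCV has them. Camera axes: x right, y down, z forward; pixel columns grow to the right and rows downward; lengths in m; the calibration is good to about 2 mm. A picture is of the moment at which its call begins: read the wrist's pose just before it. calibration takes no time and is no camera call; for the wrist camera it gives the pose at the moment of the call.
- env.sign_off(): hands the job in; it is judged then, once.
The state is a dict: "t": time; "joints": joint angles; "joint_velocities": joint speeds; "joint_efforts": joint torques, N m; "tool_pos": TCP position; "orientation": TCP orientation; "wrist_force": force on the tool from outside, world axes, zero at the start; "wrist_torque": the same for the moment, N m; "finger_gap": finger opening in m; "grasp_force": force on a finger pad.
Only numpy, scipy, OpenCV 4.12 (cv2) and the standard library are available. Lean on these libraries where they do the work, as an engineer would, in place of code of your own. Each camera call takes 0.05 s, during which the arm holds its last target. There are 200 camera calls.

## Working session

There is one attempt and no reset: what is moved stays moved. The work goes in short steps, Python scripts to look and compute and a shell command to move; the robot and the scene stay as the last step left them, time stands still between calls to the robot, and variables do not carry over. Pictures are saved under pics/ and viewed, at most 14 in all, crops included, and the job is handed in when it is done.

```bash
mkdir -p pics
cat > h.py <<'E'
import numpy as np, cv2
from rig import env, imaging
from scipy.spatial.transform import Rotation as R
def cal(n):
    c=imaging.calibration(n); f=192/np.tan(np.radians(c['fov_y'])/2)
    K=np.array([[f,0,c['cx']],[0,f,c['cy']],[0,0,1.]])
    return K,np.array(c['distortion'],float),np.array(c['rvec'],float),np.array(c['tvec'],float)
def px2w(n,uv,z,C=None):
    K,d,r,t=C or cal(n)
    p=cv2.undistortPoints(np.array(uv,float).reshape(-1,1,2),K,d).reshape(-1,2)
    Rm=R.from_rotvec(r.ravel()).as_matrix(); c=-Rm.T@t.ravel()
    D=np.c_[p,np.ones(len(p))]@Rm
    return c+D*((np.asarray(z)-c[2])/D[:,2])[:,None]
def w2px(n,P,C=None):
    K,d,r,t=C or cal(n); return cv2.projectPoints(np.array(P,float).reshape(-1,1,3),r,t,K,d)[0].reshape(-1,2)
def save(n,name,crop=None,s=1):
    im=imaging.grab_frame(n)[...,::-1]
    if crop: im=im[crop[1]:crop[3],crop[0]:crop[2]]
    cv2.imwrite('pics/'+name,cv2.resize(im,None,fx=s,fy=s,interpolation=cv2.INTER_CUBIC))
E
python3 - <<'E'
from h import *
for n in ['scene','top']: save(n,n+'0.png',None,1.5); print(n,-R.from_rotvec(cal(n)[2].ravel()).inv().apply(cal(n)[3].ravel()))
s=env.sense();print(s['tool_pos'],s['orientation'],env.grip_point_offset,R.from_rotvec(s['orientation']).as_matrix().round(3))
E
```

```text
scene [ 0.00505044 -0.93276289  0.94805498]
top [0.32789832 0.02709536 1.4181369 ]
[0.17337018 0.52174654 0.23063255] [-5.01703001e-01 -3.10106464e+00  1.89657575e-03] 0.0187 [[-0.949  0.315 -0.   ]
 [ 0.315  0.949 -0.001]
 [ 0.    -0.001 -1.   ]]
```

View pics/scene0.png

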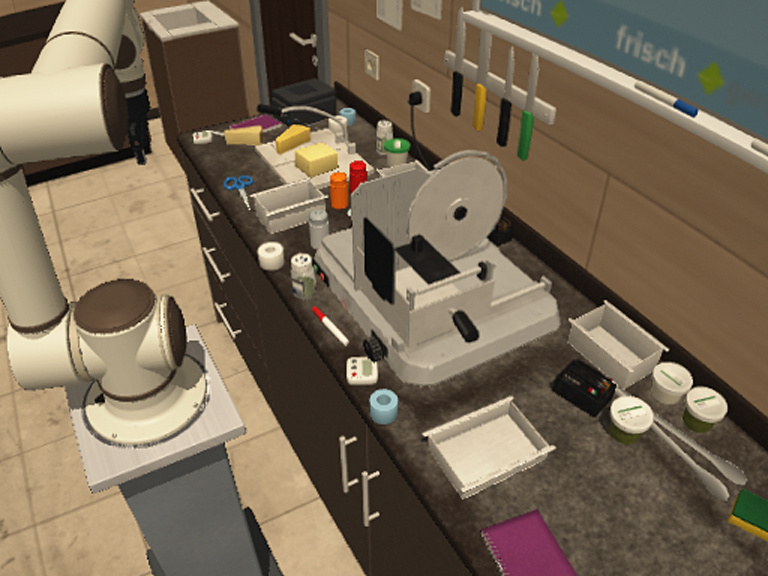

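View pics/top0.png

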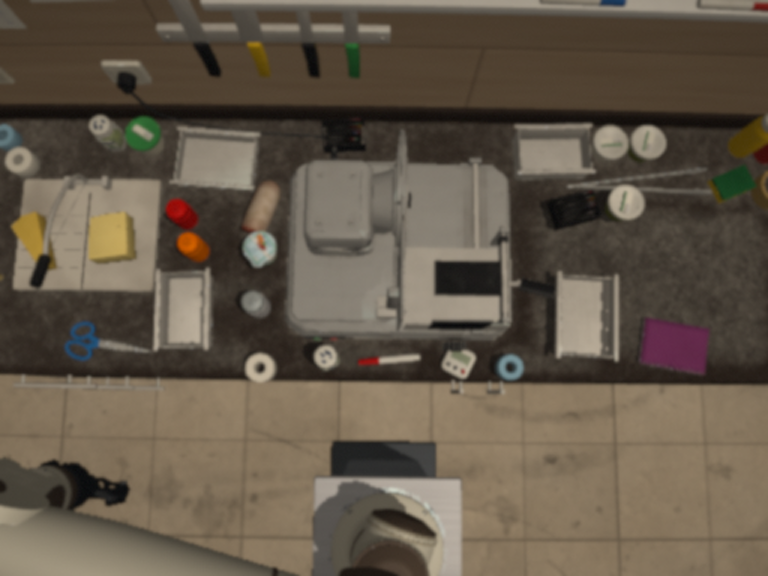

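The top view (shown at 1.5x) has these positions:
- big roll: white (261,367). Look-alike white roll at (22,162), far left end.
- small roll: blue (510,367). Look-alike blue roll at (8,135), far end.
- shaker: bare metal (255,303). Look-alikes orange (193,247) and red (182,213), to be left alone.
- jar: (325,356). Look-alike jar at (105,130) by the wall.
- deep pan: (183,309), left. Tray: (587,316), right. The other pans stand against the back wall.

I'll confirm these in an enlarged crop.

Run:
```python
from h import *
save('top','a.png',(95,140,295,260),4)
save('top','b.png',(280,160,440,260),5)
save('scene','c.png',(150,90,290,210),5)
```

```text
(no output)
```

View pics/a.png

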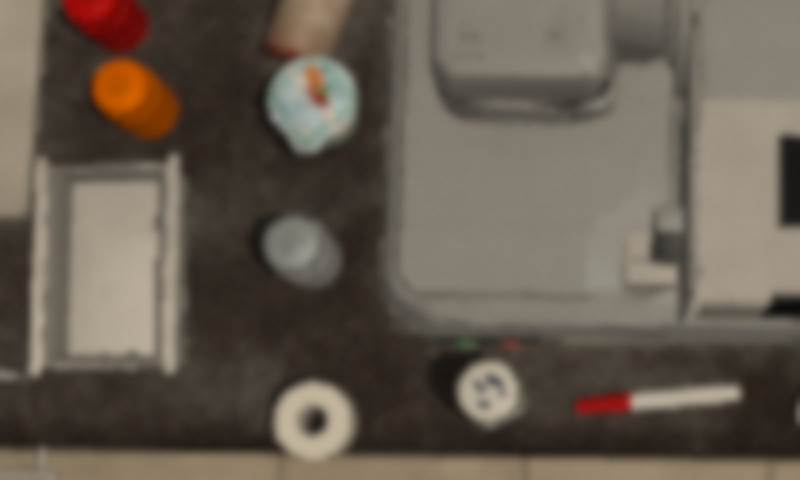

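View pics/b.png

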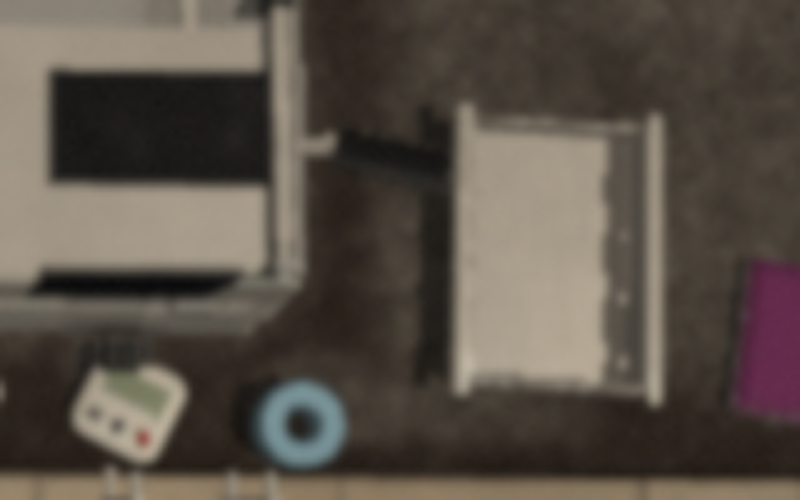

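View pics/c.png

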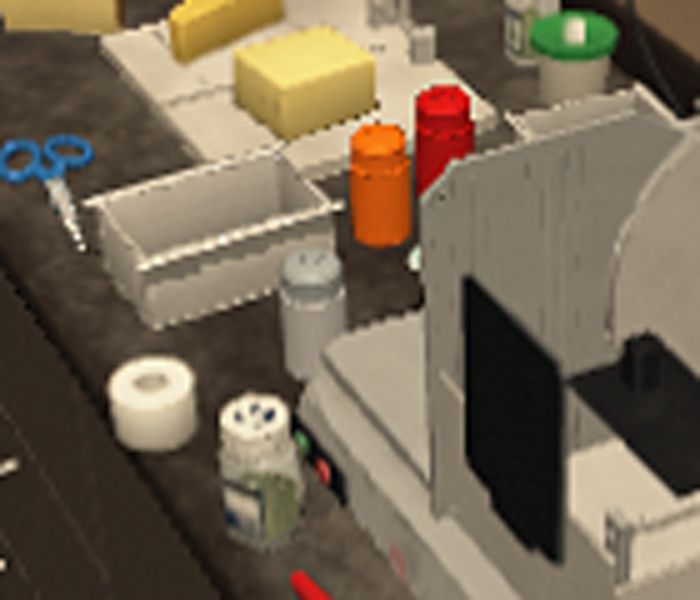

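The crops confirm the choices. In crop a the shaker is bare metal with its cap at (290,240), and the jar has a white cap at (488,390) with herbs inside. The big roll is at (314,420) and the deep pan rails at x 38 to 175. In crop b the blue roll is at (302,424) and the tray rails at x 464 to 656.

Run:
```python
from h import *
def A(p): return np.array(p)/4+[95,140]-.375
def B(p): return np.array(p)/5+[280,160]-.4
o={'shaker':(A((290,240)),.095),'jar':(A((488,390)),.098),'big':(A((314,420)),.04),'pot':(A((313,100)),.072),
'small':(B((302,424)),.04),'timer':(B((130,412)),.02)}
for k,(p,z) in o.items(): print(k,px2w('top',[p],[z]).round(3))
print('pan',px2w('top',[A(q) for q in [(40,157),(175,153),(173,373),(37,373)]],[.065]*4).round(3))
print('tray',px2w('top',[B(q) for q in [(466,103),(656,115),(656,405),(462,395)]],[.04]*4).round(3))
def S(p): return np.array(p)/5+[150,90]-.4
print('scene sh,jar,big',px2w('scene',[S((309,262)),S((256,415)),S((151,380))],[.095,.098,.04]).round(3))
```

```text
shaker [[0.522 0.293 0.095]]
jar [[0.406 0.133 0.098]]
big [[0.383 0.278 0.04 ]]
pot [[0.641 0.284 0.072]]
small [[ 0.39  -0.263  0.04 ]]
timer [[ 0.397 -0.154  0.02 ]]
pan [[0.592 0.507 0.065]
 [0.597 0.396 0.065]
 [0.418 0.388 0.065]
 [0.416 0.497 0.065]]
tray [[ 0.604 -0.378  0.04 ]
 [ 0.597 -0.506  0.04 ]
 [ 0.404 -0.497  0.04 ]
 [ 0.409 -0.369  0.04 ]]
scene sh,jar,big [[0.517 0.293 0.095]
 [0.405 0.136 0.098]
 [0.383 0.286 0.04 ]]
```

```bash
python3 -m inch '[{"rot":[0,0,-0.107],"slide":[0,0,0],"jaw":85},{"rot":[0,0,-0.107],"slide":[0,0,0],"jaw":85},{"rot":[0,0,-0.107],"slide":[0,0,0],"jaw":85}]' 30
python3 -m inch '[{"rot":[0,0,0],"slide":[-20,-32,0],"jaw":85},{"rot":[0,0,0],"slide":[-20,-32,0],"jaw":85},{"rot":[0,0,0],"slide":[-20,-32,0],"jaw":85},{"rot":[0,0,0],"slide":[-20,-32,0],"jaw":85},{"rot":[0,0,0],"slide":[-20,-32,0],"jaw":85},{"rot":[0,0,0],"slide":[-20,-32,0],"jaw":85},{"rot":[0,0,0],"slide":[-20,-32,0],"jaw":85},{"rot":[0,0,0],"slide":[-20,-32,0],"jaw":85},{"rot":[0,0,0],"slide":[-20,-32,0],"jaw":85},{"rot":[0,0,0],"slide":[-20,-32,0],"jaw":85}]'
python3 -m inch '[{"rot":[0,0,0],"slide":[-14,-33,0],"jaw":85},{"rot":[0,0,0],"slide":[-14,-33,0],"jaw":85},{"rot":[0,0,0],"slide":[0,0,0],"jaw":85},{"rot":[0,0,0],"slide":[0,0,0],"jaw":85}]'
python3 - <<'E'
from h import *
s=env.sense();print(s['tool_pos'],s['joints'],R.from_rotvec(s['orientation']).as_matrix().round(3))
save('wrist','w0.png',None,1.5)
print(w2px('wrist',[[.406,.133,.098],[.406,.133,0]])*1.5)
E
```

```text
t: 0.5
tool_pos: [0.1734, 0.5219, 0.2311]
orientation: [0.009, -3.141, 0.0]
wrist_force: [-0.1, -0.5, 0.4]
finger_gap: 0.085
grasp_force: 0.0
t: 1.33
tool_pos: [0.374, 0.2003, 0.2315]
orientation: [-0.001, 3.141, 0.0]
wrist_force: [1.7, 0.8, -0.4]
finger_gap: 0.0848
grasp_force: 0.0
t: 1.67
tool_pos: [0.402, 0.1344, 0.2313]
orientation: [-0.006, -3.141, -0.0]
wrist_force: [-0.6, 0.1, 0.8]
finger_gap: 0.0848
grasp_force: 0.0
[0.40198446 0.134396   0.23125079] [ 3.22593094e-01 -2.11868985e-01 -1.07709972e-01  1.67504228e+00
  8.23624811e-05  3.26567047e-01] [[-1.     0.004 -0.   ]
 [ 0.004  1.     0.   ]
 [ 0.     0.    -1.   ]]
[[382.52419602 278.07795479]
 [383.43823586 241.76682025]]
```

View pics/w0.png

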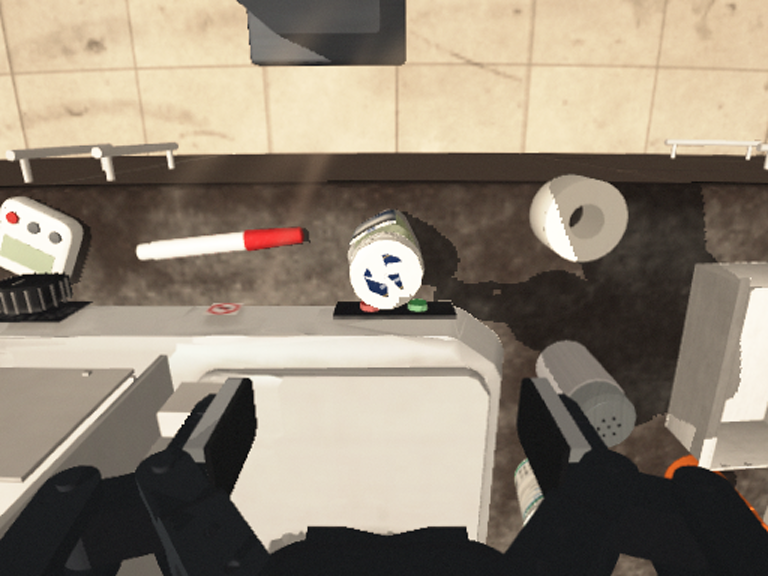

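The wrist picture shows the jar cap centred at (387,272), the shaker cap at (608,415) and the big roll's top at about (585,217). The slicer's front base next to the jar is low.

Run:
```python
from h import *
print(px2w('wrist',np.array([(387,272),(608,415),(585,214)])/1.5-.17,[.098,.095,.04]).round(4))
```

```text
[[0.4019 0.1356 0.098 ]
 [0.5084 0.2914 0.095 ]
 [0.3759 0.2789 0.04  ]]
```

```bash
python3 -m inch '[{"rot":[0,0,0],"slide":[-1,1,30],"jaw":85},{"rot":[0,0,0],"slide":[0,0,35],"jaw":85},{"rot":[0,0,0],"slide":[0,0,35],"jaw":85},{"rot":[0,0,0],"slide":[0,0,35],"jaw":85},{"rot":[0,0,0],"slide":[0,0,20],"jaw":85},{"rot":[0,0,0],"slide":[0,0,10],"jaw":85},{"rot":[0,0,0],"slide":[0,0,0],"jaw":85}]' 30
python3 -m inch '[{"rot":[0,0,0],"slide":[0,0,0],"jaw":60},{"rot":[0,0,0],"slide":[0,0,0],"jaw":50},{"rot":[0,0,0],"slide":[0,0,0],"jaw":40},{"rot":[0,0,0],"slide":[0,0,0],"jaw":35},{"rot":[0,0,0],"slide":[0,0,0],"jaw":35},{"rot":[0,0,0],"slide":[0,0,0],"jaw":35},{"rot":[0,0,0],"slide":[0,0,0],"jaw":35},{"rot":[0,0,0],"slide":[0,0,0],"jaw":35},{"rot":[0,0,0],"slide":[0,0,0],"jaw":35}]' 30
```

```text
t: 2.3
tool_pos: [0.401, 0.1376, 0.0644]
orientation: [0.003, -3.138, 0.001]
wrist_force: [0.1, 1.0, 0.5]
finger_gap: 0.0852
grasp_force: 0.0
t: 3.05
tool_pos: [0.4036, 0.1373, 0.0682]
orientation: [0.0, 3.139, 0.002]
wrist_force: [-0.4, -0.7, 6.2]
finger_gap: 0.0476
grasp_force: 28.3
```

```bash
python3 -m inch '[{"rot":[0,0,0],"slide":[0,0,-10],"jaw":35},{"rot":[0,0,0],"slide":[0,0,-20],"jaw":35},{"rot":[0,0,0],"slide":[0,0,-30],"jaw":35},{"rot":[0,0,0],"slide":[0,0,-30],"jaw":35},{"rot":[0,0,0],"slide":[0,0,-25],"jaw":35},{"rot":[0,0,0],"slide":[0,0,-10],"jaw":35}]'
python3 -m inch '[{"rot":[0,0,0],"slide":[0,15,0],"jaw":35},{"rot":[0,0,0],"slide":[0,30,0],"jaw":35},{"rot":[0,0,0],"slide":[0,35,0],"jaw":35},{"rot":[0,0,0],"slide":[0,35,0],"jaw":35},{"rot":[0,0,0],"slide":[0,35,0],"jaw":35},{"rot":[0,0,0],"slide":[0,35,0],"jaw":35},{"rot":[0,0,0],"slide":[0,35,0],"jaw":35},{"rot":[0,0,0],"slide":[0,35,0],"jaw":35},{"rot":[0,0,0],"slide":[-10,30,0],"jaw":35},{"rot":[0,0,0],"slide":[-15,15,0],"jaw":35}]'
python3 -m inch '[{"rot":[0,0,0],"slide":[-20,8,0],"jaw":35},{"rot":[0,0,0],"slide":[-18,0,0],"jaw":35},{"rot":[0,0,0],"slide":[0,0,0],"jaw":35},{"rot":[0,0,0],"slide":[0,0,0],"jaw":35}]'
python3 - <<'E'
from h import *
s=env.sense();print(s['tool_pos'],R.from_rotvec(s['orientation']).as_matrix().round(3))
save('wrist','w1.png',None,1.5)
E
```

```text
t: 3.55
tool_pos: [0.4035, 0.1373, 0.1959]
orientation: [-0.0, 3.137, 0.003]
wrist_force: [0.4, 0.4, -0.8]
finger_gap: 0.047
grasp_force: 29.2
t: 4.38
tool_pos: [0.4264, 0.4403, 0.1907]
orientation: [0.005, -3.141, -0.001]
wrist_force: [0.6, -0.1, -0.6]
finger_gap: 0.0468
grasp_force: 29.2
t: 4.72
tool_pos: [0.4658, 0.4448, 0.1903]
orientation: [-0.001, -3.14, 0.002]
wrist_force: [-0.2, -0.4, -0.8]
finger_gap: 0.0466
grasp_force: 29.1
[0.46576313 0.44479968 0.19031421] [[-1.     0.001 -0.001]
 [ 0.001  1.    -0.001]
 [ 0.001 -0.001 -1.   ]]
```

View pics/w1.png

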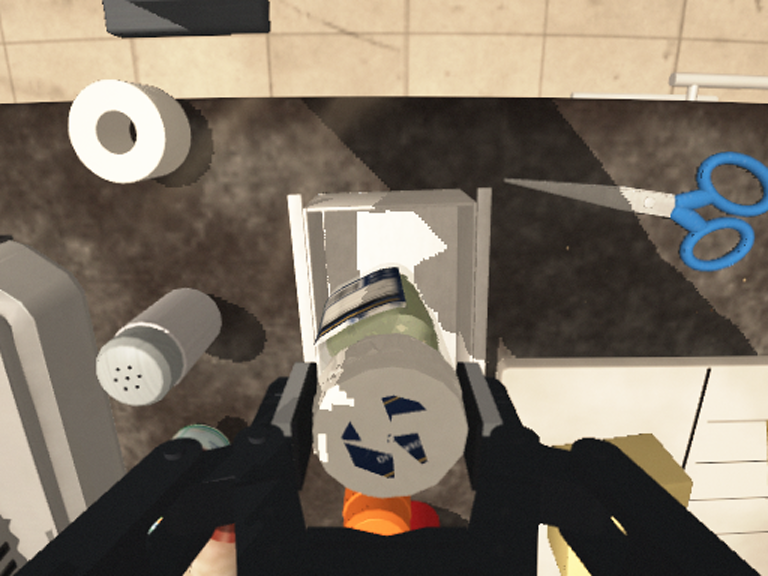

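The jar is held upright over the pan. The pan's near rail ends are at (289,195) and (490,188), the shaker cap at (138,370), and the big roll's top at (117,131).

Run:
```python
from h import *
print(px2w('wrist',np.array([(289,195),(490,188),(301,345),(138,370),(117,131),(388,428)])/1.5-.17,[.065,.065,.065,.095,.04,.218]).round(4))
```

```text
[[0.4173 0.3889 0.065 ]
 [0.4134 0.5032 0.065 ]
 [0.5114 0.3902 0.065 ]
 [0.5135 0.2996 0.095 ]
 [0.3809 0.2806 0.04  ]
 [0.4643 0.445  0.218 ]]
```

```bash
python3 -m inch '[{"rot":[0,0,0],"slide":[-2,1,20],"jaw":35},{"rot":[0,0,0],"slide":[0,0,30],"jaw":35},{"rot":[0,0,0],"slide":[0,0,30],"jaw":35},{"rot":[0,0,0],"slide":[0,0,20],"jaw":35},{"rot":[0,0,0],"slide":[0,0,10],"jaw":35},{"rot":[0,0,0],"slide":[0,0,5],"jaw":35},{"rot":[0,0,0],"slide":[0,0,0],"jaw":35},{"rot":[0,0,0],"slide":[0,0,0],"jaw":35}]'
python3 -m inch '[{"rot":[0,0,0],"slide":[0,0,2],"jaw":35},{"rot":[0,0,0],"slide":[0,0,2],"jaw":35},{"rot":[0,0,0],"slide":[0,0,0],"jaw":35},{"rot":[0,0,0],"slide":[0,0,0],"jaw":35}]'
```

```text
t: 5.43
tool_pos: [0.4677, 0.4464, 0.0779]
orientation: [-0.001, 3.14, 0.002]
wrist_force: [-0.1, -0.2, -1.0]
finger_gap: 0.0468
grasp_force: 29.2
t: 5.77
tool_pos: [0.4676, 0.4461, 0.0726]
orientation: [-0.0, 3.141, 0.0]
wrist_force: [-0.5, 0.1, -0.6]
finger_gap: 0.0469
grasp_force: 29.2
```

```bash
python3 -m inch '[{"rot":[0,0,0],"slide":[0,0,1.5],"jaw":35},{"rot":[0,0,0],"slide":[0,0,1.5],"jaw":35},{"rot":[0,0,0],"slide":[0,0,0],"jaw":35},{"rot":[0,0,0],"slide":[0,0,0],"jaw":35}]'
python3 -m inch '[{"rot":[0,0,0],"slide":[0,0,1],"jaw":35},{"rot":[0,0,0],"slide":[0,0,1],"jaw":35},{"rot":[0,0,0],"slide":[0,0,0],"jaw":35},{"rot":[0,0,0],"slide":[0,0,0],"jaw":35}]'
```

```text
t: 6.1
tool_pos: [0.4678, 0.4462, 0.0702]
orientation: [-0.0, 3.141, 0.001]
wrist_force: [-1.0, -1.9, 6.2]
finger_gap: 0.047
grasp_force: 30.2
t: 6.43
tool_pos: [0.4682, 0.4462, 0.0699]
orientation: [0.0, 3.139, 0.003]
wrist_force: [-1.2, -4.9, 15.8]
finger_gap: 0.047
grasp_force: 32.3
```

```bash
python3 -m inch '[{"rot":[0,0,0],"slide":[0,0,-2],"jaw":50},{"rot":[0,0,0],"slide":[0,0,0],"jaw":60},{"rot":[0,0,0],"slide":[0,0,0],"jaw":64},{"rot":[0,0,0],"slide":[0,0,0],"jaw":64},{"rot":[0,0,0],"slide":[0,0,0],"jaw":64},{"rot":[0,0,0],"slide":[0,0,-15],"jaw":64},{"rot":[0,0,0],"slide":[0,0,-30],"jaw":64},{"rot":[0,0,0],"slide":[0,0,-35],"jaw":64},{"rot":[0,0,0],"slide":[0,0,-35],"jaw":68},{"rot":[0,0,0],"slide":[0,0,-35],"jaw":72}]' 30
python3 -m inch '[{"rot":[0,0,0],"slide":[-5,-15,-10],"jaw":72},{"rot":[0,0,0],"slide":[-10,-30,0],"jaw":72},{"rot":[0,0,0],"slide":[-10,-35,0],"jaw":72},{"rot":[0,0,0],"slide":[-10,-35,0],"jaw":72},{"rot":[0,0,0],"slide":[-8,-25,0],"jaw":72},{"rot":[0,0,0],"slide":[-4,-11,0],"jaw":72},{"rot":[0,0,0],"slide":[0,0,0],"jaw":72},{"rot":[0,0,0],"slide":[0,0,0],"jaw":72},{"rot":[0,0,0],"slide":[0,0,0],"jaw":72}]'
python3 - <<'E'
from h import *
s=env.sense();print(s['tool_pos'])
save('wrist','w2.png',None,1.5)
E
```

```text
t: 7.27
tool_pos: [0.4671, 0.4458, 0.2205]
orientation: [0.0, -3.141, 0.001]
wrist_force: [0.2, 0.3, 0.3]
finger_gap: 0.0723
grasp_force: 0.0
t: 8.02
tool_pos: [0.5143, 0.2958, 0.2289]
orientation: [0.001, -3.141, -0.0]
wrist_force: [0.2, -0.4, -0.0]
finger_gap: 0.0719
grasp_force: 0.0
[0.51425567 0.29580015 0.22894496]
```

View pics/w2.png

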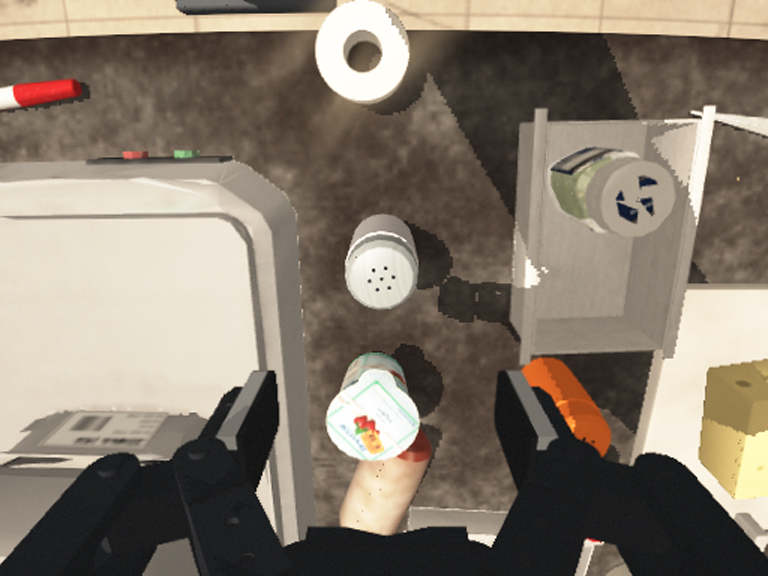

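The jar stands upright in the pan. The shaker cap is at (381,275), the big roll's top at (362,51), and the pot behind is clear.

Run:
```python
from h import *
print(px2w('wrist',np.array([(381,275),(362,51),(634,195)])/1.5-.17,[.095,.04,.1]).round(4))
```

```text
[[0.5166 0.2925 0.095 ]
 [0.382  0.2799 0.04  ]
 [0.4659 0.4402 0.1   ]]
```

```bash
python3 -m inch '[{"rot":[0,0,0],"slide":[-3,-3,25],"jaw":72},{"rot":[0,0,0],"slide":[0,0,35],"jaw":72},{"rot":[0,0,0],"slide":[0,0,35],"jaw":72},{"rot":[0,0,0],"slide":[0,0,35],"jaw":72},{"rot":[0,0,0],"slide":[0,0,22],"jaw":72},{"rot":[0,0,0],"slide":[0,0,10],"jaw":72},{"rot":[0,0,0],"slide":[0,0,0],"jaw":72},{"rot":[0,0,0],"slide":[0,0,0],"jaw":72}]'
python3 -m inch '[{"rot":[0,0,0],"slide":[0,0,0],"jaw":60},{"rot":[0,0,0],"slide":[0,0,0],"jaw":50},{"rot":[0,0,0],"slide":[0,0,0],"jaw":40},{"rot":[0,0,0],"slide":[0,0,0],"jaw":35},{"rot":[0,0,0],"slide":[0,0,0],"jaw":35},{"rot":[0,0,0],"slide":[0,0,0],"jaw":35},{"rot":[0,0,0],"slide":[0,0,0],"jaw":35},{"rot":[0,0,0],"slide":[0,0,0],"jaw":35}]' 35
```

```text
t: 8.73
tool_pos: [0.5175, 0.2928, 0.0681]
orientation: [-0.002, 3.141, 0.0]
wrist_force: [0.0, -0.0, 1.0]
finger_gap: 0.0719
grasp_force: 0.0
t: 9.4
tool_pos: [0.5184, 0.2925, 0.0695]
orientation: [-0.0, 3.139, 0.003]
wrist_force: [-1.9, -0.3, 6.9]
finger_gap: 0.0451
grasp_force: 36.1
```

```bash
python3 -m inch '[{"rot":[0,0,0],"slide":[0,0,-8],"jaw":35},{"rot":[0,0,0],"slide":[0,0,-20],"jaw":35},{"rot":[0,0,0],"slide":[0,0,-30],"jaw":35},{"rot":[0,0,0],"slide":[0,0,-30],"jaw":35},{"rot":[0,0,0],"slide":[0,0,-25],"jaw":35},{"rot":[0,0,0],"slide":[0,0,-10],"jaw":35}]'
python3 -m inch '[{"rot":[0,0,0],"slide":[-3,12,0],"jaw":35},{"rot":[0,0,0],"slide":[-5,25,0],"jaw":35},{"rot":[0,0,0],"slide":[-5,30,0],"jaw":35},{"rot":[0,0,0],"slide":[-5,30,0],"jaw":35},{"rot":[0,0,0],"slide":[-5,30,0],"jaw":35},{"rot":[0,0,0],"slide":[-4,20,0],"jaw":35},{"rot":[0,0,0],"slide":[0,9,0],"jaw":35},{"rot":[0,0,0],"slide":[0,0,0],"jaw":35},{"rot":[0,0,0],"slide":[0,0,0],"jaw":35}]'
python3 - <<'E'
from h import *
s=env.sense();print(s['tool_pos'])
save('wrist','w3.png',None,1.5)
E
```

```text
t: 9.9
tool_pos: [0.5184, 0.2925, 0.1952]
orientation: [-0.0, 3.137, 0.004]
wrist_force: [0.5, -0.5, -0.1]
finger_gap: 0.045
grasp_force: 36.4
t: 10.65
tool_pos: [0.544, 0.4479, 0.1888]
orientation: [0.001, -3.14, 0.003]
wrist_force: [-0.3, 0.4, -0.3]
finger_gap: 0.0451
grasp_force: 36.4
[0.54403762 0.44788749 0.18877409]
```

View pics/w3.png

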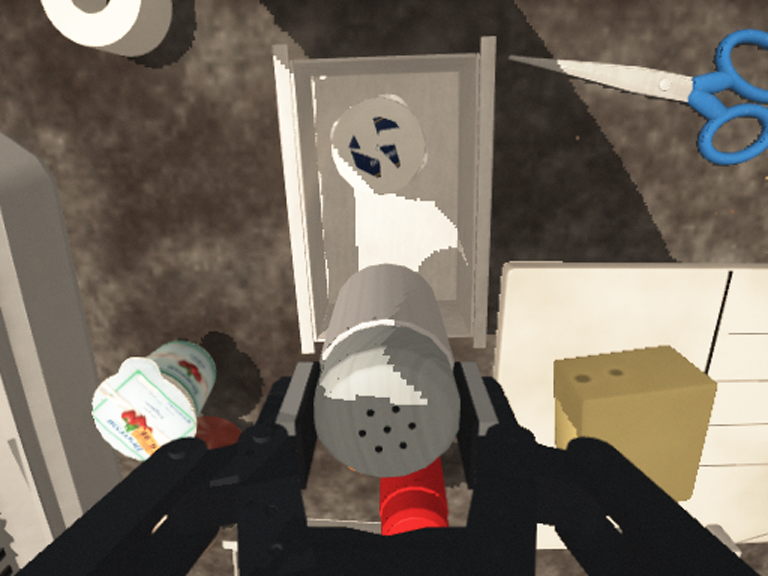

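The shaker is held upright over the pan, with the jar standing at (379,145). The pan's far rail ends are at about (307,352) and (478,347).

```bash
python3 - <<'E'
from h import *
print(px2w('wrist',np.array([(307,352),(478,347),(274,45),(496,38),(379,145),(387,401)])/1.5-.17,[.065]*4+[.1,.217]).round(4))
E
python3 -m inch '[{"rot":[0,0,0],"slide":[0,2,20],"jaw":35},{"rot":[0,0,0],"slide":[0,0,30],"jaw":35},{"rot":[0,0,0],"slide":[0,0,30],"jaw":35},{"rot":[0,0,0],"slide":[0,0,18],"jaw":35},{"rot":[0,0,0],"slide":[0,0,10],"jaw":35},{"rot":[0,0,0],"slide":[0,0,4],"jaw":35},{"rot":[0,0,0],"slide":[0,0,0],"jaw":35},{"rot":[0,0,0],"slide":[0,0,0],"jaw":35}]'
```

```text
[[0.5948 0.3965 0.065 ]
 [0.5912 0.5047 0.065 ]
 [0.4183 0.3885 0.065 ]
 [0.415  0.5037 0.065 ]
 [0.468  0.4435 0.1   ]
 [0.534  0.4473 0.217 ]]
t: 11.37
tool_pos: [0.545, 0.45, 0.0801]
orientation: [0.001, 3.14, 0.002]
wrist_force: [0.1, 0.2, -0.3]
finger_gap: 0.045
grasp_force: 36.4
```

```bash
python3 -m inch '[{"rot":[0,0,0],"slide":[0,0,3],"jaw":35},{"rot":[0,0,0],"slide":[0,0,2],"jaw":35},{"rot":[0,0,0],"slide":[0,0,1.5],"jaw":35},{"rot":[0,0,0],"slide":[0,0,0],"jaw":35},{"rot":[0,0,0],"slide":[0,0,0],"jaw":35}]'
python3 -m inch '[{"rot":[0,0,0],"slide":[0,0,1.5],"jaw":35},{"rot":[0,0,0],"slide":[0,0,1],"jaw":35},{"rot":[0,0,0],"slide":[0,0,0],"jaw":35},{"rot":[0,0,0],"slide":[0,0,0],"jaw":35}]'
```

```text
t: 11.78
tool_pos: [0.5444, 0.4501, 0.0718]
orientation: [0.0, -3.142, -0.0]
wrist_force: [0.0, -0.0, -1.3]
finger_gap: 0.0446
grasp_force: 36.4
t: 12.12
tool_pos: [0.5448, 0.4502, 0.0713]
orientation: [-0.0, 3.14, 0.002]
wrist_force: [-2.5, -2.0, 9.4]
finger_gap: 0.0448
grasp_force: 37.5
```

```bash
python3 -m inch '[{"rot":[0,0,0],"slide":[0,0,-1],"jaw":50},{"rot":[0,0,0],"slide":[0,0,0],"jaw":60},{"rot":[0,0,0],"slide":[0,0,0],"jaw":64},{"rot":[0,0,0],"slide":[0,0,0],"jaw":64},{"rot":[0,0,0],"slide":[0,0,0],"jaw":64},{"rot":[0,0,0],"slide":[0,0,-15],"jaw":64},{"rot":[0,0,0],"slide":[0,0,-30],"jaw":64},{"rot":[0,0,0],"slide":[0,0,-35],"jaw":64},{"rot":[0,0,0],"slide":[0,0,-35],"jaw":75},{"rot":[0,0,0],"slide":[0,0,-15],"jaw":85}]' 30
python3 -m inch '[{"rot":[0,0,0],"slide":[15,-15,0],"jaw":85},{"rot":[0,0,0],"slide":[25,-25,0],"jaw":85},{"rot":[0,0,0],"slide":[27,-28,0],"jaw":85},{"rot":[0,0,0],"slide":[27,-28,0],"jaw":85},{"rot":[0,0,0],"slide":[27,-28,0],"jaw":85},{"rot":[0,0,0],"slide":[27,-28,0],"jaw":85},{"rot":[0,0,0],"slide":[15,-18,0],"jaw":85},{"rot":[0,0,0],"slide":[0,0,0],"jaw":85},{"rot":[0,0,0],"slide":[0,0,0],"jaw":85},{"rot":[0,0,0],"slide":[0,0,0],"jaw":85}]'
python3 - <<'E'
from h import *
s=env.sense();print(s['tool_pos'])
save('wrist','w4.png',None,1.5)
E
```

```text
t: 12.95
tool_pos: [0.545, 0.4504, 0.2056]
orientation: [-0.0, 3.137, 0.005]
wrist_force: [-0.2, 0.8, 0.5]
finger_gap: 0.0842
grasp_force: 0.0
t: 13.78
tool_pos: [0.3819, 0.2804, 0.2005]
orientation: [-0.0, 3.141, 0.001]
wrist_force: [0.3, 0.7, 0.5]
finger_gap: 0.0851
grasp_force: 0.0
[0.38193217 0.28036361 0.20047499]
```

View pics/w4.png

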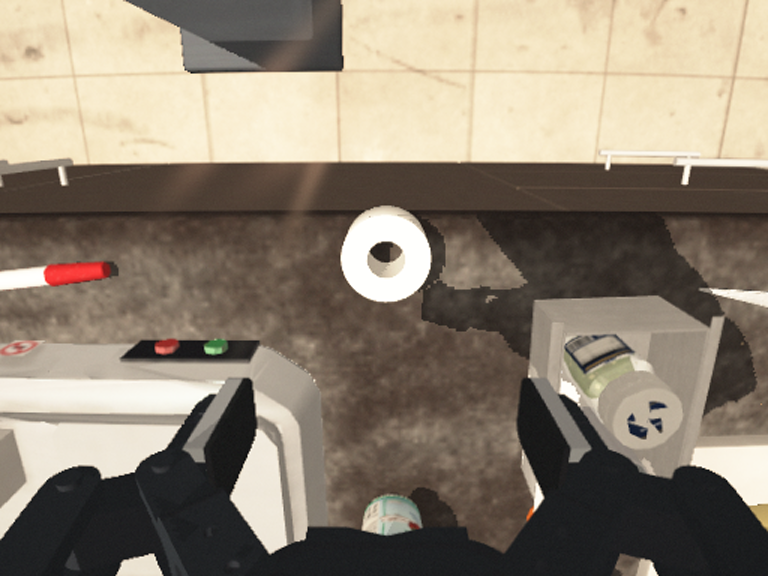

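The big roll's top face is centred at about (386,257), close to the counter edge (row 212).

Run:
```python
from h import *
print(px2w('wrist',np.array([(386,257),(386,302)])/1.5-.17,[.04,.04]).round(4))
```

```text
[[0.3801 0.28   0.04  ]
 [0.4122 0.28   0.04  ]]
```

```bash
python3 -m inch '[{"rot":[0,0,0],"slide":[1,0,20],"jaw":85},{"rot":[0,0,0],"slide":[0,0,35],"jaw":85},{"rot":[0,0,0],"slide":[0,0,35],"jaw":85},{"rot":[0,0,0],"slide":[0,0,35],"jaw":85},{"rot":[0,0,0],"slide":[0,0,30],"jaw":85},{"rot":[0,0,0],"slide":[0,0,18],"jaw":85},{"rot":[0,0,0],"slide":[0,0,8],"jaw":85},{"rot":[0,0,0],"slide":[0,0,0],"jaw":85},{"rot":[0,0,0],"slide":[0,0,0],"jaw":85}]'
python3 -m inch '[{"rot":[0,0,0],"slide":[0,0,0],"jaw":70},{"rot":[0,0,0],"slide":[0,0,0],"jaw":60},{"rot":[0,0,0],"slide":[0,0,0],"jaw":50},{"rot":[0,0,0],"slide":[0,0,0],"jaw":50},{"rot":[0,0,0],"slide":[0,0,0],"jaw":50},{"rot":[0,0,0],"slide":[0,0,0],"jaw":50},{"rot":[0,0,0],"slide":[0,0,0],"jaw":50}]' 30
```

```text
t: 14.58
tool_pos: [0.3809, 0.2805, 0.0197]
orientation: [0.001, -3.141, 0.0]
wrist_force: [0.8, 0.4, 1.1]
finger_gap: 0.0849
grasp_force: 0.0
t: 15.17
tool_pos: [0.3814, 0.2807, 0.021]
orientation: [-0.0, 3.139, 0.003]
wrist_force: [-1.5, 0.1, 5.8]
finger_gap: 0.0598
grasp_force: 32.1
```

```bash
python3 -m inch '[{"rot":[0,0,0],"slide":[0,0,-8],"jaw":50},{"rot":[0,0,0],"slide":[0,0,-20],"jaw":50},{"rot":[0,0,0],"slide":[5,0,-35],"jaw":50},{"rot":[0,0,0],"slide":[10,0,-35],"jaw":50},{"rot":[0,0,0],"slide":[10,0,-35],"jaw":50},{"rot":[0,0,0],"slide":[5,-10,-30],"jaw":50},{"rot":[0,0,0],"slide":[0,-20,-20],"jaw":50},{"rot":[0,0,0],"slide":[0,-30,-7],"jaw":50},{"rot":[0,0,0],"slide":[0,-35,0],"jaw":50},{"rot":[0,0,0],"slide":[0,-35,0],"jaw":50}]'
python3 -m inch '[{"rot":[0,0,0],"slide":[0,-35,0],"jaw":50},{"rot":[0,0,0],"slide":[0,-35,0],"jaw":50},{"rot":[0,0,0],"slide":[0,-35,0],"jaw":50},{"rot":[0,0,0],"slide":[0,-35,0],"jaw":50},{"rot":[0,0,0],"slide":[0,-35,0],"jaw":50},{"rot":[0,0,0],"slide":[0,-35,0],"jaw":50},{"rot":[0,0,0],"slide":[0,-35,0],"jaw":50},{"rot":[0,0,0],"slide":[0,-35,0],"jaw":50},{"rot":[0,0,0],"slide":[0,-35,0],"jaw":50},{"rot":[0,0,0],"slide":[0,-35,0],"jaw":50}]'
python3 -m inch '[{"rot":[0,0,0],"slide":[0,-35,0],"jaw":50},{"rot":[0,0,0],"slide":[0,-35,0],"jaw":50},{"rot":[0,0,0],"slide":[0,-35,0],"jaw":50},{"rot":[0,0,0],"slide":[0,-35,0],"jaw":50},{"rot":[0,0,0],"slide":[-15,-35,0],"jaw":50},{"rot":[0,0,0],"slide":[-25,-30,0],"jaw":50},{"rot":[0,0,0],"slide":[-30,-15,0],"jaw":50},{"rot":[0,0,0],"slide":[-30,-5,0],"jaw":50},{"rot":[0,0,0],"slide":[-30,0,0],"jaw":50},{"rot":[0,0,0],"slide":[-30,0,0],"jaw":50}]'
python3 -m inch '[{"rot":[0,0,0],"slide":[-20,0,0],"jaw":50},{"rot":[0,0,0],"slide":[-10,0,0],"jaw":50},{"rot":[0,0,0],"slide":[0,0,0],"jaw":50},{"rot":[0,0,0],"slide":[0,0,0],"jaw":50}]'
python3 - <<'E'
from h import *
s=env.sense();print(s['tool_pos'],s['joints'])
save('wrist','w5.png',None,1.5)
E
```

```text
t: 16.0
tool_pos: [0.3503, 0.1491, 0.2108]
orientation: [-0.003, 3.14, 0.001]
wrist_force: [1.1, -1.6, -1.7]
finger_gap: 0.0599
grasp_force: 33.1
t: 16.83
tool_pos: [0.35, -0.2019, 0.2103]
orientation: [0.0, 3.14, -0.001]
wrist_force: [1.0, 0.8, -1.0]
finger_gap: 0.0594
grasp_force: 33.1
t: 17.67
tool_pos: [0.5116, -0.4255, 0.2095]
orientation: [-0.002, -3.141, -0.0]
wrist_force: [0.8, -0.4, -1.1]
finger_gap: 0.0596
grasp_force: 33.1
t: 18.0
tool_pos: [0.5407, -0.4248, 0.2092]
orientation: [0.001, -3.141, -0.0]
wrist_force: [-0.3, -0.7, -1.9]
finger_gap: 0.06
grasp_force: 33.1
[ 0.54068634 -0.42479387  0.20922824] [-6.65875006e-01  4.35095372e-01  5.54355014e-01  1.69073694e+00
 -1.41511884e-04 -6.66736954e-01]
```

View pics/w5.png

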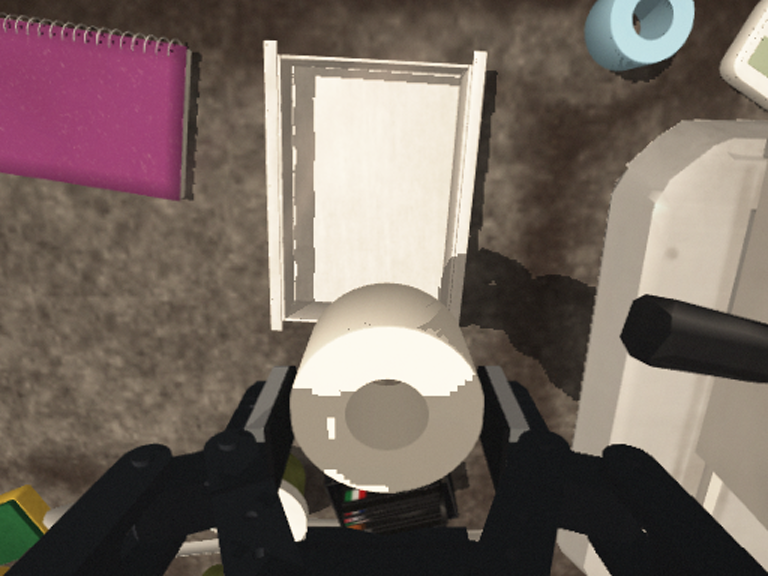

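The tray's outer rail ends are at (264,40), (487,52) and (272,330). The blue roll's top is at about (654,12).

Run:
```python
from h import *
print(px2w('wrist',np.array([(264,40),(487,52),(272,330),(654,14)])/1.5-.17,[.04]*4).round(4))
```

```text
[[ 0.4042 -0.4995  0.04  ]
 [ 0.4112 -0.3639  0.04  ]
 [ 0.5956 -0.5087  0.04  ]
 [ 0.3877 -0.263   0.04  ]]
```

```bash
python3 -m inch '[{"rot":[0,0,0],"slide":[-3,-14,15],"jaw":50},{"rot":[0,0,0],"slide":[0,0,30],"jaw":50},{"rot":[0,0,0],"slide":[0,0,35],"jaw":50},{"rot":[0,0,0],"slide":[0,0,35],"jaw":50},{"rot":[0,0,0],"slide":[0,0,30],"jaw":50},{"rot":[0,0,0],"slide":[0,0,20],"jaw":50},{"rot":[0,0,0],"slide":[0,0,12],"jaw":50},{"rot":[0,0,0],"slide":[0,0,0],"jaw":50},{"rot":[0,0,0],"slide":[0,0,0],"jaw":50}]'
python3 -m inch '[{"rot":[0,0,0],"slide":[0,0,3],"jaw":50},{"rot":[0,0,0],"slide":[0,0,3],"jaw":50},{"rot":[0,0,0],"slide":[0,0,0],"jaw":50},{"rot":[0,0,0],"slide":[0,0,0],"jaw":50}]'
```

```text
t: 18.8
tool_pos: [0.5431, -0.4394, 0.0328]
orientation: [-0.001, -3.142, 0.0]
wrist_force: [0.2, -1.0, -0.4]
finger_gap: 0.0598
grasp_force: 33.1
t: 19.13
tool_pos: [0.5439, -0.4391, 0.027]
orientation: [-0.0, 3.141, -0.001]
wrist_force: [0.1, 0.9, -2.1]
finger_gap: 0.0595
grasp_force: 33.1
```

```bash
python3 -m inch '[{"rot":[0,0,0],"slide":[0,0,2],"jaw":50},{"rot":[0,0,0],"slide":[0,0,1.5],"jaw":50},{"rot":[0,0,0],"slide":[0,0,0],"jaw":50},{"rot":[0,0,0],"slide":[0,0,0],"jaw":50}]'
python3 -m inch '[{"rot":[0,0,0],"slide":[0,0,1],"jaw":50},{"rot":[0,0,0],"slide":[0,0,1],"jaw":50},{"rot":[0,0,0],"slide":[0,0,0],"jaw":50},{"rot":[0,0,0],"slide":[0,0,0],"jaw":50}]'
```

```text
t: 19.47
tool_pos: [0.5437, -0.439, 0.0229]
orientation: [-0.0, 3.141, -0.0]
wrist_force: [0.8, 0.2, 0.5]
finger_gap: 0.0596
grasp_force: 33.1
t: 19.8
tool_pos: [0.5438, -0.4391, 0.0228]
orientation: [-0.0, 3.14, -0.001]
wrist_force: [-3.1, 2.9, 11.5]
finger_gap: 0.0598
grasp_force: 34.2
```

```bash
python3 -m inch '[{"rot":[0,0,0],"slide":[0,0,-1],"jaw":62},{"rot":[0,0,0],"slide":[0,0,0],"jaw":68},{"rot":[0,0,0],"slide":[0,0,0],"jaw":68},{"rot":[0,0,0],"slide":[0,0,0],"jaw":68},{"rot":[0,0,0],"slide":[0,0,-10],"jaw":68},{"rot":[0,0,0],"slide":[0,0,-25],"jaw":68},{"rot":[0,0,0],"slide":[0,0,-35],"jaw":68},{"rot":[0,0,0],"slide":[0,0,-40],"jaw":68},{"rot":[0,0,0],"slide":[0,0,-40],"jaw":70},{"rot":[0,0,0],"slide":[10,0,-30],"jaw":74}]' 30
python3 -m inch '[{"rot":[0,0,0],"slide":[25,0,0],"jaw":74},{"rot":[0,0,0],"slide":[35,0,0],"jaw":74},{"rot":[0,0,0],"slide":[35,10,0],"jaw":74},{"rot":[0,0,0],"slide":[30,25,0],"jaw":74},{"rot":[0,0,0],"slide":[15,35,0],"jaw":74},{"rot":[0,0,0],"slide":[5,35,0],"jaw":74},{"rot":[0,0,0],"slide":[0,35,0],"jaw":74},{"rot":[0,0,0],"slide":[0,25,0],"jaw":74},{"rot":[0,0,0],"slide":[0,11,0],"jaw":74},{"rot":[0,0,0],"slide":[0,0,0],"jaw":74}]'
python3 -m inch '[{"rot":[0,0,0],"slide":[0,0,0],"jaw":74},{"rot":[0,0,0],"slide":[0,0,0],"jaw":74}]'
python3 - <<'E'
from h import *
s=env.sense();print(s['tool_pos'])
save('wrist','w6.png',None,1.5)
E
```

```text
t: 20.63
tool_pos: [0.5346, -0.4387, 0.2058]
orientation: [-0.002, 3.139, -0.003]
wrist_force: [1.1, -0.2, 1.7]
finger_gap: 0.0736
grasp_force: 0.0
t: 21.47
tool_pos: [0.3887, -0.2615, 0.203]
orientation: [-0.004, 3.14, -0.001]
wrist_force: [0.3, 0.4, 0.0]
finger_gap: 0.0738
grasp_force: 0.0
t: 21.63
tool_pos: [0.3888, -0.2639, 0.2019]
orientation: [0.0, 3.141, -0.001]
wrist_force: [-0.7, -0.5, 0.3]
finger_gap: 0.0737
grasp_force: 0.0
[ 0.38882496 -0.26389615  0.20189821]
```

View pics/w6.png

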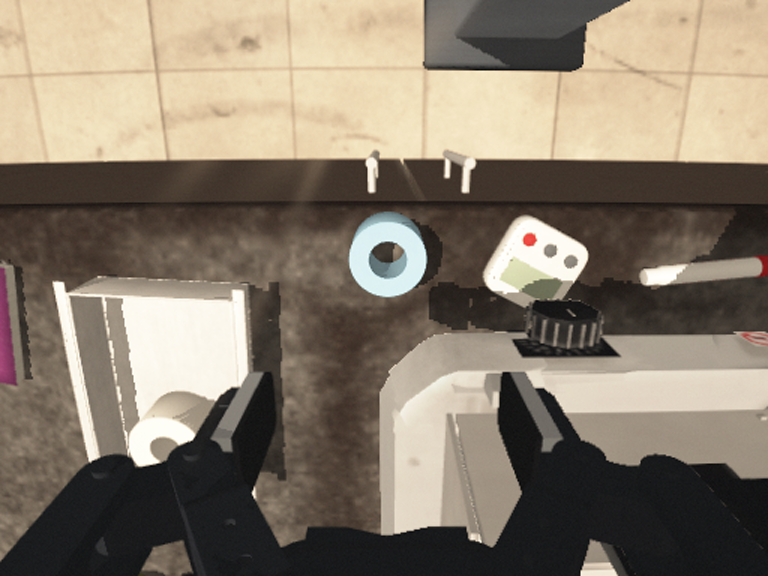

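The big roll lies flat in the tray. The blue roll's top is centred at (388,259), which puts it directly below the tool, about 1 mm to +y. The timer, from x=483, is clear of the fingers.

```bash
python3 -m inch '[{"rot":[0,0,0],"slide":[0,1,20],"jaw":74},{"rot":[0,0,0],"slide":[0,0,35],"jaw":74},{"rot":[0,0,0],"slide":[0,0,35],"jaw":74},{"rot":[0,0,0],"slide":[0,0,35],"jaw":74},{"rot":[0,0,0],"slide":[0,0,30],"jaw":74},{"rot":[0,0,0],"slide":[0,0,18],"jaw":74},{"rot":[0,0,0],"slide":[0,0,8],"jaw":74},{"rot":[0,0,0],"slide":[0,0,0],"jaw":74},{"rot":[0,0,0],"slide":[0,0,0],"jaw":74}]'
python3 -m inch '[{"rot":[0,0,0],"slide":[0,0,0],"jaw":60},{"rot":[0,0,0],"slide":[0,0,0],"jaw":50},{"rot":[0,0,0],"slide":[0,0,0],"jaw":42},{"rot":[0,0,0],"slide":[0,0,0],"jaw":42},{"rot":[0,0,0],"slide":[0,0,0],"jaw":42},{"rot":[0,0,0],"slide":[0,0,0],"jaw":42},{"rot":[0,0,0],"slide":[0,0,0],"jaw":42}]' 30
```

```text
t: 22.43
tool_pos: [0.3888, -0.2627, 0.0214]
orientation: [0.001, 3.142, -0.0]
wrist_force: [0.4, 0.1, -0.1]
finger_gap: 0.0743
grasp_force: 0.0
t: 23.02
tool_pos: [0.3895, -0.2627, 0.0226]
orientation: [-0.0, 3.139, -0.003]
wrist_force: [-1.7, -0.5, 6.0]
finger_gap: 0.0519
grasp_force: 31.1
```

```bash
python3 -m inch '[{"rot":[0,0,0],"slide":[0,0,-8],"jaw":42},{"rot":[0,0,0],"slide":[0,0,-20],"jaw":42},{"rot":[0,0,0],"slide":[0,0,-35],"jaw":42},{"rot":[0,0,0],"slide":[0,0,-35],"jaw":42},{"rot":[0,0,0],"slide":[0,0,-30],"jaw":42},{"rot":[0,0,0],"slide":[0,-10,-12],"jaw":42},{"rot":[0,0,0],"slide":[-5,-25,0],"jaw":42},{"rot":[0,0,0],"slide":[-10,-35,0],"jaw":42},{"rot":[0,0,0],"slide":[-17,-35,0],"jaw":42},{"rot":[0,0,0],"slide":[-20,-30,0],"jaw":42}]'
python3 -m inch '[{"rot":[0,0,0],"slide":[-15,-22,0],"jaw":42},{"rot":[0,0,0],"slide":[-10,-15,0],"jaw":42},{"rot":[0,0,0],"slide":[0,0,0],"jaw":42},{"rot":[0,0,0],"slide":[0,0,0],"jaw":42},{"rot":[0,0,0],"slide":[0,0,0],"jaw":42}]'
```

```text
t: 23.85
tool_pos: [0.4408, -0.3991, 0.1622]
orientation: [0.001, 3.14, -0.002]
wrist_force: [0.4, -0.6, -0.3]
finger_gap: 0.0514
grasp_force: 31.8
t: 24.27
tool_pos: [0.4654, -0.4336, 0.1612]
orientation: [0.0, -3.141, -0.0]
wrist_force: [-0.5, -0.0, -0.7]
finger_gap: 0.0514
grasp_force: 31.9
```

```bash
python3 -m inch '[{"rot":[0,0,0],"slide":[0,-1,15],"jaw":42},{"rot":[0,0,0],"slide":[0,0,30],"jaw":42},{"rot":[0,0,0],"slide":[0,0,35],"jaw":42},{"rot":[0,0,0],"slide":[0,0,28],"jaw":42},{"rot":[0,0,0],"slide":[0,0,15],"jaw":42},{"rot":[0,0,0],"slide":[0,0,6],"jaw":42},{"rot":[0,0,0],"slide":[0,0,3],"jaw":42},{"rot":[0,0,0],"slide":[0,0,0],"jaw":42},{"rot":[0,0,0],"slide":[0,0,0],"jaw":42}]'
python3 -m inch '[{"rot":[0,0,0],"slide":[0,0,2],"jaw":42},{"rot":[0,0,0],"slide":[0,0,1.5],"jaw":42},{"rot":[0,0,0],"slide":[0,0,0],"jaw":42},{"rot":[0,0,0],"slide":[0,0,0],"jaw":42}]'
```

```text
t: 25.02
tool_pos: [0.4662, -0.4353, 0.0307]
orientation: [-0.001, 3.14, -0.003]
wrist_force: [-0.1, 0.8, -1.1]
finger_gap: 0.0516
grasp_force: 31.9
t: 25.35
tool_pos: [0.4657, -0.4351, 0.0255]
orientation: [-0.0, 3.141, -0.0]
wrist_force: [0.0, 0.5, -1.2]
finger_gap: 0.0518
grasp_force: 31.9
```

```bash
python3 -m inch '[{"rot":[0,0,0],"slide":[0,0,1.5],"jaw":42},{"rot":[0,0,0],"slide":[0,0,1],"jaw":42},{"rot":[0,0,0],"slide":[0,0,0],"jaw":42},{"rot":[0,0,0],"slide":[0,0,0],"jaw":42}]'
python3 -m inch '[{"rot":[0,0,0],"slide":[0,0,1],"jaw":42},{"rot":[0,0,0],"slide":[0,0,0],"jaw":42},{"rot":[0,0,0],"slide":[0,0,0],"jaw":42}]'
```

```text
t: 25.68
tool_pos: [0.4658, -0.4352, 0.0244]
orientation: [-0.0, 3.141, -0.001]
wrist_force: [-2.4, 2.7, 10.0]
finger_gap: 0.0518
grasp_force: 32.8
t: 25.93
tool_pos: [0.4658, -0.4352, 0.0244]
orientation: [-0.0, 3.14, -0.002]
wrist_force: [-5.9, 4.2, 16.2]
finger_gap: 0.0517
grasp_force: 33.4
```

Seated, so I'll release, retreat and check.

```bash
python3 -m inch '[{"rot":[0,0,0],"slide":[0,0,-2],"jaw":56},{"rot":[0,0,0],"slide":[0,0,0],"jaw":64},{"rot":[0,0,0],"slide":[0,0,0],"jaw":66},{"rot":[0,0,0],"slide":[0,0,0],"jaw":66},{"rot":[0,0,0],"slide":[0,0,-10],"jaw":66},{"rot":[0,0,0],"slide":[0,0,-25],"jaw":66},{"rot":[0,0,0],"slide":[0,0,-35],"jaw":66},{"rot":[0,0,0],"slide":[0,0,-40],"jaw":66},{"rot":[0,0,0],"slide":[0,0,-40],"jaw":66},{"rot":[0,0,0],"slide":[10,0,-30],"jaw":66}]'
python3 -m inch '[{"rot":[0,0,0],"slide":[30,0,0],"jaw":66},{"rot":[0,0,0],"slide":[40,0,0],"jaw":66},{"rot":[0,0,0],"slide":[40,0,0],"jaw":66},{"rot":[0,0,0],"slide":[40,0,0],"jaw":66},{"rot":[0,0,0],"slide":[20,0,0],"jaw":66},{"rot":[0,0,0],"slide":[0,0,0],"jaw":66},{"rot":[0,0,0],"slide":[0,0,0],"jaw":66},{"rot":[0,0,0],"slide":[0,0,0],"jaw":66},{"rot":[0,0,0],"slide":[0,0,0],"jaw":66}]'
python3 - <<'E'
from h import *
im=imaging.grab_frame('top')[...,::-1]
im=im[130:270,80:450]; cv2.imwrite('pics/end.png',cv2.resize(im,None,fx=2.1,fy=2.1,interpolation=cv2.INTER_CUBIC))
E
```

```text
t: 26.77
tool_pos: [0.4566, -0.4349, 0.2077]
orientation: [-0.002, 3.139, -0.003]
wrist_force: [0.8, -1.2, 0.7]
finger_gap: 0.0664
grasp_force: 0.0
t: 27.52
tool_pos: [0.2865, -0.435, 0.2038]
orientation: [-0.002, 3.141, 0.0]
wrist_force: [0.6, -0.5, -0.4]
finger_gap: 0.066
grasp_force: 0.0
```

View pics/end.png

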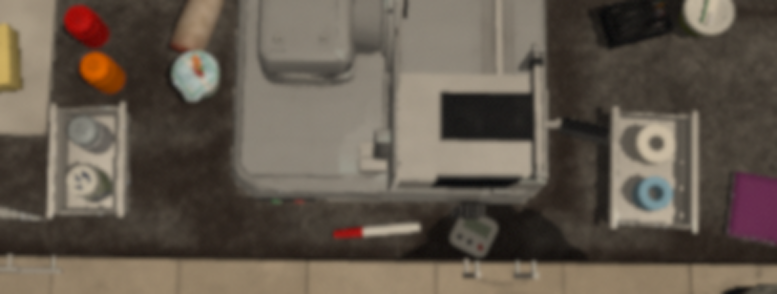

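The jar (86,182) and shaker (90,133) stand upright in the deep pan. The white roll (655,143) and blue roll (654,193) lie flat side by side in the tray. The timer and pot are where they were.

```bash
python3 -c "
from rig import env
print(env.sign_off())"
```

```text
the job is handed in; nothing more can be done
None
```

The job is done and handed in: the jar and shaker stand upright in the deep container, both label rolls lie flat side by side in the shallow tray, and the timer and sample pot were left where they stood.

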